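Shift the lift-off guard to the loaded test stand

TASK

The one clear guard serves both bottle pressure-test stands: it hangs on the empty stand and is now needed on the stand that holds a bottle. Draw its sprung hinge pin by the red tab and lift the guard off, then drop it gently into the hinge of the loaded stand, stub end seated down in the open saddle, and let the pin spring fully home in the keeper so that the guard hangs free. Do not force the hinges, drop the guard, bump the stands, or disturb any bottle or the turntable.

Things in the scene. Friction and masses are not known exactly. Their poses are not given: they have to be found in the camera images.
- bay_a: Loaded test stand, the destination: open-topped grey box 175 x 276 mm, 152 mm high, bolted down, test bottle inside. Origin under its centre; z up; the guard hangs over its open +x side. Hinge axis parallel to y at x = 110 mm, nominally z = 160 mm, but the dark hinge bracket on the header is clamped in height slots up to 10 mm above or below that, not measured: feel for it
- bay_a_saddle (a point): Nominal point (fixed to the stand, 160 mm up, so up to 10 mm off) on the hinge axis in the middle of bay_a's open-topped saddle, at the stand's y = +105 mm: steel plate 8 mm thick along y with an upright slot 12.5 mm wide. The slot's floor is 5 mm below the true axis; the horns beside it reach 42 mm above it and flare apart in the top 26 mm
- bay_a_keeper (a point): Nominal point (same error in height) where the hinge axis meets the inner face of bay_a's keeper, at the stand's y = -105 mm: steel block 26 mm square, 22 mm long to -y, 13 mm above and below the true axis, with a through hole of 12.5 mm on the axis
- bay_b: Empty test stand, where the guard hangs at the start: same shape, axes and hinge as bay_a (saddle at +y, keeper at -y), its bracket exactly at the nominal height (axis at x = 110 mm, z = 160 mm)
- guard: Lift-off guard, 0.3 to 0.5 kg: clear panel 186 x 90 mm under a rail. Origin on the hinge axis, y along it towards the stub, z up; at home on the stand's axis, axes as the stand's, 2 to 3 mm end play each way. Reaches 107 mm below the axis. At +y a fixed stub 10 mm thick (y = 99 to 119 mm) with a 32 mm collar (y = 93 to 99) that bears on the saddle's inner face when pushed to +y; ear at y = -102
- guard_pin (a joint): Travel of the sprung hinge pin in the guard (m): 0 = fully out (tip at y = -123 mm, 18 mm into the keeper), grows as the pin is drawn to the guard's +y; hard stop at 0.028. Spring 3.5 N at 0, 7.7 N at 0.028. With the collar against the saddle the pin is out of the keeper from 0.016. In a free guard the spring keeps it at 0
- tab (a point): Centre of the grip part of the red pull tab fixed to the sprung pin: 22 mm (x) by 12 mm (along the hinge axis, y) by 40 mm high, standing on the rod; this point lies 32 mm above the hinge axis and the tab's top 46 mm above it; over the guard's origin when the pin is out. The guard's centre of mass lies nearly under it, so the guard can be carried by it
- pin_tip (a point): End of the sprung pin on the hinge axis: 10 mm thick, tapering over its last 6 mm to a 3 mm nose
- stub (a point): Point on the axis of the guard's fixed stub, 105 mm to +y of the guard's origin
- test_bottle: Amber perfume bottle 30 x 46 mm, 88 mm high, standing in bay_a. Leave it alone. Origin under its centre
- bottle_1: Amber perfume bottle of the same size on the bench, leave alone. Origin under its centre
- bottle_2: Green perfume bottle of the same size on the bench, leave alone. Origin under its centre
- turntable: Dark steel inspection disc 140 mm wide, 18 mm high, on the bench, leave alone. Origin under its centre
There are look-alikes about, which are no part of the job. Leave any blue or purple look-alike of the guard alone.

How it is judged:
By the outcome, as a careful person would: the job done as asked, in the order asked, and still so for the second after the job is handed in, with the robot touching nothing.
It also fails if it takes over 69 s, if anything falls off the work surface, if the arm or the gripper's body presses on something with over 40 N, if the wrist force passes 120 N, or if a joint passes its speed limit or range.

ROBOT

A 6-joint arm with a two-finger parallel gripper is mounted at the origin on the work surface. World frame = base frame: x ahead of the robot, y to its left, z up, the work surface at z = 0. Lengths are in m, angles in rad, forces in N, time in s.
With the tool pointing down it reaches from about 0.35 to 0.775 m from the base axis. Payload 5.5 kg.
Tool frame: the origin (TCP) lies where the fingers leave the gripper's body, on its centre line; the fingertips stand env.tip_reach ahead of it and the grasp point (between the pads) lies 54 mm ahead of it (env.tip_reach is the distance from the TCP to the fingertips, in m); z points along the fingers, y is the line along which they close (so a half turn about z gives the same grasp; the last joint's range is limited). The gripper opens to 85 mm and grips with 20 to 120 N. Pads are 22 mm wide; open, the fingers measure 114 mm over their backs; the gripper's body (76 mm by 85 mm) begins 54 mm behind the grasp point. The pads swing forward as they close: fully open they stand 13 mm farther back than shut.
Start: joints at [1.193, 0.313, 0.046, 1.304, 0, 1.431], TCP at [0.135, 0.559, 0.304] pointing down, gripper open.
Joint ranges: [-2.76, 2.76], [-0.86, 1.69], [-1.03, 1.26], [-2.2, 2.34], [-1.47, 1.5], [-3.14, 3.14]. Speed limits (rad/s): [2.57, 2.57, 3.14, 3.14, 3.14, 3.14].

INTERFACE

Orientations are given as a unit quaternion [w, x, y, z].
In Python, from workcell import status, optics, hand_in, env gives the robot as it stands.
- The arm moves only by the shell command python3 -m handwheel 'ROWS' [FORCE]. ROWS is a JSON object whose one key "deltas" holds a list of rows, each a list of 5 numbers: the opening, from -1 (shut) to 1 (fully open), then the shift along the tool's x, y, z in units of 40 mm (1.0 is 40 mm), then the turn about the tool's z in units of 10 degrees (1.0 is 10 degrees). In form: {"deltas": [[jaw, x, y, z, roll], ...]}. A call has 1 to 20 rows; each row shifts and turns the commanded pose from where the row before left it, along the tool's axes as they then stand; what a row does not reach is not made up. A row lasts 1/8 s, in which the tool goes at most 62.5 mm and 10.7 degrees, less where a joint would pass 70% of its speed; a pose out of reach is approached as far as the arm can. A call is refused whole if a number of a shift passes 1 or a number of a turn 1, either way. A call with a gripper value outside its range is refused whole. The fingers move at their own pace and stop on an object; FORCE is the grip in N (left out, the last holds). Time passes only in rows, so rows that do not move let the fingers close. It gives the time, the measured TCP pose, the force, the opening and the grip force at its end, in the units of the state.
- status.get_state(): the state, without advancing time (a new reading comes with each control period).
- optics.read_camera(name): name is "scene" or "top" or "wrist"; returns a dict with "frame" (384x512x3 uint8, red, green, blue), "depth" (384x512 float32, m along the optical axis (not along the pixel's ray), 0 where there is no reading), "vfov" (degrees; the focal length in pixels is half the picture's height over the tangent of half this angle, whatever the lens; pixels are square), "cx", "cy" (the principal point, pixels), "origin" and "attitude" of the camera in the world. Camera axes: x right, y down, z forward; pixel columns grow to the right and rows downward; lengths in m; the calibration is good to about 2 mm. A picture is of the moment at which its call begins.
- hand_in(): hands the job in; it is judged then, once.
The state is a dict: "clock": time; "joint_pos": joint angles; "qvel": joint speeds; "tau": joint torques, N m; "tcp_pos": TCP position; "orientation": TCP orientation; "wrist_force": force on the tool from outside, world axes, zero at the start; "ft_torque": the same for the moment, N m; "finger_gap": finger opening in m; "grip_force": force on a finger pad.
Only numpy, scipy, OpenCV 4.12 (cv2) and the standard library are available. Lean on these libraries where they do the work, as an engineer would, in place of code of your own. Each camera call takes 0.05 s, during which the arm holds its last target. There are 200 camera calls.

## Working session

There is one attempt and no reset: what is moved stays moved. The work goes in short steps, Python scripts to look and compute and a shell command to move; the robot and the scene stay as the last step left them, time stands still between calls to the robot, and variables do not carry over. Pictures are saved under pics/ and viewed, at most 13 in all, crops included, and the job is handed in when it is done.

```bash
mkdir -p pics; ls; cat > h.py <<'E'
import numpy as np, cv2
from workcell import status, optics, env
from scipy.spatial.transform import Rotation as R
def cam(n):
    c=optics.read_camera(n); c['f']=c['frame'].shape[0]/2/np.tan(np.radians(c['vfov'])/2)
    a=np.array(c['attitude'],float); c['R']=a if a.shape==(3,3) else R.from_quat(a[[1,2,3,0]]).as_matrix()
    c['o']=np.array(c['origin']); return c
def pts(c,m=None):
    v,u=np.mgrid[0:384,0:512]; d=c['depth']
    p=np.stack([(u-c['cx'])/c['f']*d,(v-c['cy'])/c['f']*d,d],-1)
    return p@c['R'].T+c['o']
def plane(c,u,v,z):
    r=c['R']@np.array([(u-c['cx'])/c['f'],(v-c['cy'])/c['f'],1]); return c['o']+r*(z-c['o'][2])/r[2]
E
python3 - <<'E'
from h import *
import pickle
print(status.get_state(),env.tip_reach)
cs={n:cam(n) for n in('scene','top','wrist')}
pickle.dump(cs,open('c0.pkl','wb'))
for n,c in cs.items(): print(n,c['vfov'],c['cx'],c['cy'],c['o'],c['R'].round(3).tolist()); 
cv2.imwrite('pics/a.png',cv2.resize(cs['top']['frame'][...,::-1],(800,600)))
cv2.imwrite('pics/b.png',cv2.resize(cs['scene']['frame'][...,::-1],(800,600)))
E
```

```text
pics
{'clock': 0.0, 'joint_pos': array([ 1.19339105e+00,  3.14038861e-01,  4.49955122e-02,  1.30356126e+00,
       -1.79931232e-05,  1.43119668e+00]), 'qvel': array([-8.84754647e-05, -7.56685674e-04, -1.32085769e-04,  1.02573853e-03,
        2.20796458e-03, -1.00470616e-03]), 'tau': array([-1.27531825e-03, -4.80625212e+01,  2.98534745e+01,  1.92893978e-02,
       -2.72779052e-04,  4.75993048e-06]), 'tcp_pos': array([0.13533353, 0.55847988, 0.3029936 ]), 'orientation': array([-2.22431253e-04,  1.18622783e-01,  9.92938980e-01, -8.76401839e-04]), 'wrist_force': array([-0.77624172,  0.32583179,  0.45624783]), 'ft_torque': array([-0.06431919,  0.02242131,  0.02489728]), 'grip_force': 0.0, 'finger_gap': 0.08527390641446637} 0.0726
scene 49.96662895673537 258.1243502474407 190.16065553420836 [0.85968175 0.61362844 0.99606681] [[-0.772, 0.51, -0.379], [0.635, 0.614, -0.468], [-0.006, -0.602, -0.799]]
top 54.94403967408232 254.40233958811982 187.62469289436126 [0.36417734 0.10810014 1.29271022] [[-0.0, -0.997, 0.083], [-1.0, -0.001, -0.015], [0.015, -0.083, -0.996]]
wrist 66.74494540492972 251.19550233461334 191.44639361933335 [0.05415149 0.57773669 0.37341586] [[0.235, 0.92, 0.313], [0.972, -0.222, -0.078], [-0.002, 0.322, -0.947]]
```

View pics/a.png

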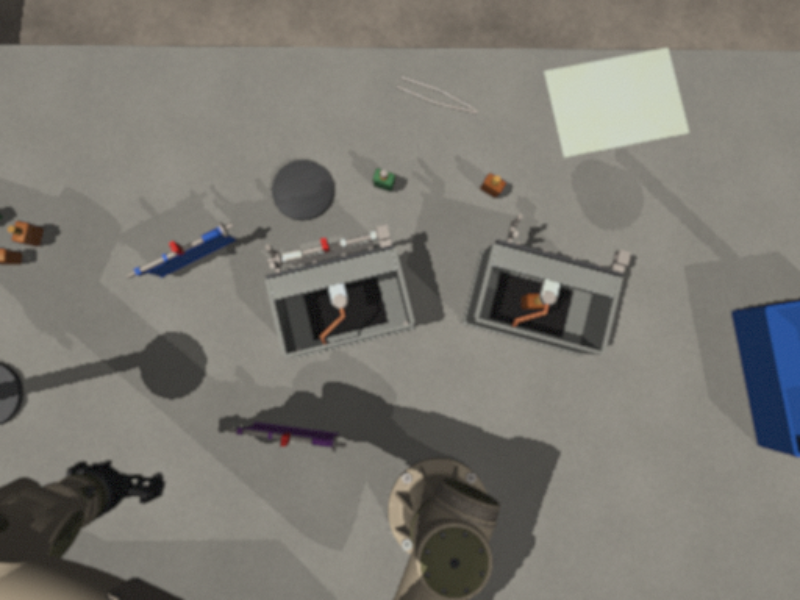

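View pics/b.png

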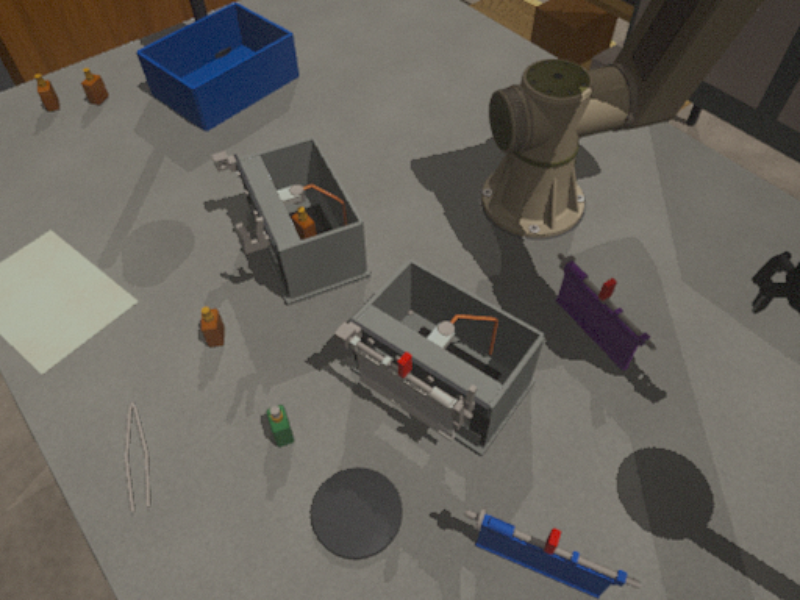

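Top view (800x600): there are three red tabs. (175,247) is on the blue guard, (285,440) is on the purple one, and (325,244) is on the clear guard hanging on the empty stand, so that's the one meant. The loaded stand is at (550,295) with the amber bottle inside. Its saddle is at (515,230) and its keeper at (622,260).

```bash
python3 - <<'E'
from h import *
import pickle
cs=pickle.load(open('c0.pkl','rb'))
t=cs['top'];s=cs['scene']
for n,c in cs.items():
    P=pts(c)
    hsv=cv2.cvtColor(c['frame'],cv2.COLOR_RGB2HSV)
    m=((hsv[...,0]<6)|(hsv[...,0]>174))&(hsv[...,1]>170)&(hsv[...,2]>80)
    k,l,st,ce=cv2.connectedComponentsWithStats(m.astype(np.uint8))
    for i in range(1,k):
        if st[i,4]>8: 
            q=P[l==i]; print(n,'red',ce[i].round(1),st[i].tolist(),np.median(q,0).round(4),'ray@z.192',plane(c,*ce[i],.192).round(4))
    if n=='wrist': continue
    # stand box rim at z~0.152
    m=((P[...,2]>.142)&(P[...,2]<.156)&(c['depth']>0)).astype(np.uint8)
    m=cv2.morphologyEx(m,cv2.MORPH_OPEN,np.ones((2,2),np.uint8))
    k,l,st,ce=cv2.connectedComponentsWithStats(m,connectivity=8)
    for i in range(1,k):
        if st[i,4]>150:
            q=P[l==i]; r=cv2.minAreaRect(q[:,:2].astype(np.float32)); print(n,'rim',ce[i].round(),st[i,4],r)
    m=((P[...,2]>.158)&(P[...,2]<.25)&(P[...,0]>.3)&(c['depth']>0)).astype(np.uint8)
    k,l,st,ce=cv2.connectedComponentsWithStats(m,connectivity=8)
    for i in range(1,k):
        if st[i,4]>8:
            q=P[l==i]; print(n,'high',ce[i].round(),st[i,4],q.mean(0).round(4),q.min(0).round(3),q.max(0).round(3))
a=t['frame'][130:235,160:420,::-1]
cv2.imwrite('pics/c.png',cv2.resize(a,None,fx=3,fy=3,interpolation=2))
E
```

```text
scene red [390.2 181. ] [387, 179, 7, 5, 21] [0.1748 0.3148 0.1507] ray@z.192 [0.2083 0.3296 0.192 ]
scene red [259.2 232.1] [254, 226, 10, 15, 82] [0.5535 0.2391 0.2   ] ray@z.192 [0.5522 0.2361 0.192 ]
scene red [354.  344.6] [350, 338, 9, 15, 72] [0.5567 0.5393 0.1503] ray@z.192 [0.5719 0.5431 0.192 ]
scene rim [185. 128.] 1536 ((0.540015697479248, 0.08238518238067627), (1.2211333513259888, 0.21553894877433777), 68.97335815429688)
scene rim [282. 221.] 2906 ((0.6229632496833801, 0.312849760055542), (0.7061998248100281, 0.29545858502388), 29.093210220336914)
scene high [158. 130.] 499 [ 0.5502 -0.2181  0.1728] [ 0.495 -0.361  0.158] [ 0.608 -0.1    0.212]
scene high [263. 239.] 772 [0.5508 0.2449 0.1716] [0.503 0.109 0.158] [0.596 0.35  0.206]
top red [207.5 156. ] [206, 153, 4, 7, 18] [0.5495 0.2317 0.204 ] ray@z.192 [0.5516 0.2327 0.192 ]
top red [112. 158.] [109, 155, 7, 7, 23] [0.5513 0.5329 0.152 ] ray@z.192 [0.5448 0.5181 0.192 ]
top red [181.8 281. ] [180, 279, 5, 6, 20] [0.1758 0.3111 0.1517] ray@z.192 [0.1822 0.3039 0.192 ]
top rim [355. 183.] 1772 ((0.4505153298377991, -0.15771493315696716), (0.5197575092315674, 0.20566833019256592), 86.40530395507812)
top rim [215. 180.] 1529 ((0.4362417459487915, 0.19594886898994446), (0.19079813361167908, 0.2829711437225342), 17.734529495239258)
top high [364. 162.] 461 [ 0.5379 -0.2453  0.1712] [ 0.495 -0.364  0.158] [ 0.609 -0.103  0.215]
top high [208. 158.] 455 [0.5506 0.2318 0.1711] [0.505 0.105 0.158] [0.593 0.348 0.209]
wrist red [ 12.2 273.5] [0, 265, 27, 19, 87] [0.1611 0.3135 0.1322] ray@z.192 [0.1347 0.3788 0.192 ]
wrist red [  2.7 297.6] [0, 285, 9, 21, 111] [0.1738 0.3156 0.1532] ray@z.192 [0.1522 0.3614 0.192 ]
```

View pics/c.png

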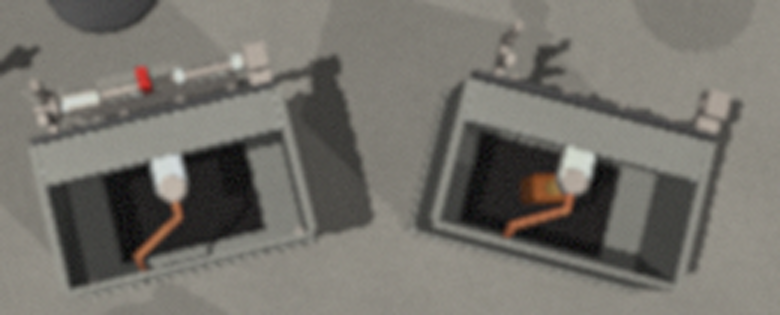

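The crop confirms it: the clear guard's red tab is at crop (143,78) on the empty left stand. The loaded stand's saddle is at crop (507,55) and its keeper at (715,108). Next I'll move closer with the wrist camera.

```bash
cat >> h.py <<'E'
def pose():
    s=status.get_state(); q=s['orientation']; M=R.from_quat(q[[1,2,3,0]]).as_matrix(); return s['tcp_pos'],M,s
def goto(x,y,z,yaw):  # tool y axis at yaw deg from world y (ccw)
    p,M,s=pose(); d=np.array([x,y,z])-p
    cur=np.degrees(np.arctan2(-M[0,1],M[1,1])); r=-(yaw-cur)
    print('cur yaw',cur.round(2),'pos',p.round(4),'tilt',M[:,2].round(4),'t',s['clock'],'F',s['wrist_force'].round(2))
    print('units now-frame',(M.T@d/.04).round(3),'roll units',round(r/10,3))
E
python3 -c "
from h import *
goto(.48,.22,.33,12.2)"
```

```text
cur yaw -13.63 pos [0.1354 0.5586 0.3032] tilt [-5.0e-04 -1.3e-03 -1.0e+00] t 0.15 F [0.21 0.19 0.29]
units now-frame [-10.367  -6.197  -0.663] roll units -2.583
```

```bash
python3 -m handwheel '{"deltas":[[1,-0.8,-0.477,-0.05,0],[1,-0.8,-0.477,-0.05,0],[1,-0.8,-0.477,-0.05,0],[1,-0.8,-0.477,-0.05,0],[1,-0.8,-0.477,-0.05,0],[1,-0.8,-0.477,-0.05,0],[1,-0.8,-0.477,-0.05,0],[1,-0.8,-0.477,-0.05,0],[1,-0.8,-0.477,-0.05,0],[1,-0.8,-0.477,-0.05,0],[1,-0.8,-0.477,-0.05,0],[1,-0.8,-0.477,-0.05,0],[1,-0.8,-0.477,-0.05,0],[1,0,0,0,-0.86],[1,0,0,0,-0.86],[1,0,0,0,-0.86],[1,0,0,0,0],[1,0,0,0,0]]}'
python3 - <<'E'
from h import *
import pickle
goto(.48,.22,.33,12.2)
c=cam('wrist'); pickle.dump(c,open('wb.pkl','wb'))
P=pts(c);hsv=cv2.cvtColor(c['frame'],cv2.COLOR_RGB2HSV)
m=((hsv[...,0]<6)|(hsv[...,0]>174))&(hsv[...,1]>150)&(hsv[...,2]>60)
k,l,st,ce=cv2.connectedComponentsWithStats(m.astype(np.uint8))
for i in range(1,k):
    if st[i,4]>30: q=P[l==i]; print(ce[i],st[i],np.median(q,0).round(4),q.min(0).round(4),q.max(0).round(4)); t=q[q[:,2]>.2]; print('top',cv2.minAreaRect(t[:,:2].astype(np.float32)))
cv2.imwrite('pics/d.png',cv2.resize(c['frame'][...,::-1],(800,600)))
E
```

```text
clock: 2.4
tcp_pos: [0.4812, 0.2198, 0.3298]
orientation: [-0.0, -0.105, 0.994, 0.0]
wrist_force: [0.3, 0.5, 0.2]
finger_gap: 0.0858
grip_force: 0.0
cur yaw 12.04 pos [0.4812 0.2198 0.3298] tilt [-3.e-04 -0.e+00 -1.e+00] t 2.4 F [0.32 0.46 0.18]
units now-frame [ 0.029  0.012 -0.006] roll units -0.016
[248.65285714 282.55285714] [241 258  16  48 700] [0.5416 0.2311 0.2028] [0.3995 0.2019 0.0025] [0.7158 0.2763 0.4001]
top ((0.4810783267021179, 0.21545232832431793), (0.16490834951400757, 0.012061717920005322), 13.605433464050293)
[506.04845815 292.90748899] [500 283  12  24 227] [0.5496 0.5312 0.1223] [0.3995 0.2019 0.114 ] [0.562  0.537  0.4001]
top ((0.39951926469802856, 0.20191791653633118), (0.0, 0.0), 0.0)
```

View pics/d.png

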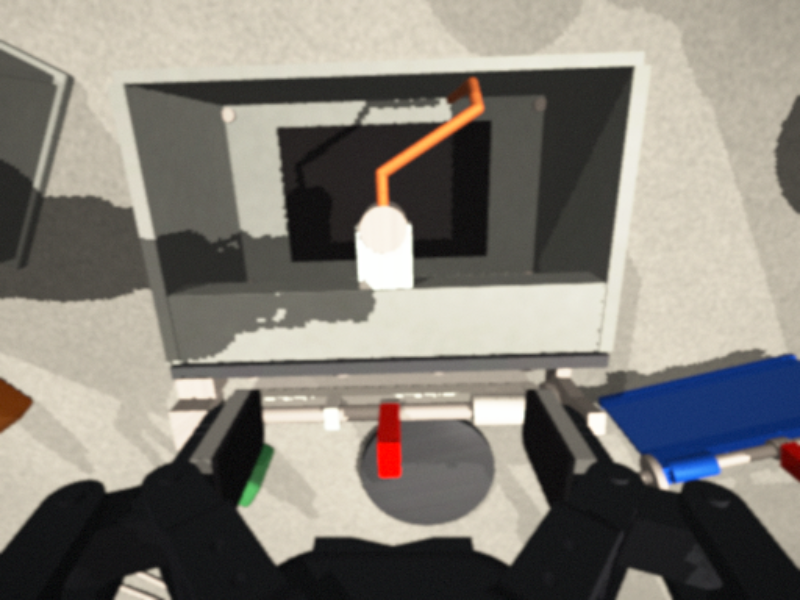

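```bash
cat > rim.py <<'E'
from h import *
def rim(c,ctr,yaw):
    P=pts(c); a=np.radians(yaw); X=np.array([np.cos(a),np.sin(a)]);Y=np.array([-X[1],X[0]])
    d=P[...,:2]-ctr; x=d@X; y=d@Y
    m=(abs(P[...,2]-.152)<.004)&(abs(x)<.115)&(abs(y)<.165)&(c['depth']>0)
    m=cv2.morphologyEx(m.astype(np.uint8),cv2.MORPH_OPEN,np.ones((3,3),np.uint8))>0
    x=x[m];y=y[m]
    def edge(s,t,lo,hi,sgn):
        b=np.arange(lo,hi,.005); ps=[]
        for q in b:
            k=(s>q)&(s<q+.005)
            if k.sum()>6: ps.append((q+.0025,sgn*np.percentile(sgn*t[k],96)))
        ps=np.array(ps); 
        for _ in range(4):
            f=np.polyfit(*ps.T,1); r=abs(ps[:,1]-np.polyval(f,ps[:,0])); ps=ps[r<=max(2*np.median(r),.0005)]
        return np.polyval(f,0).round(4),np.degrees(np.arctan(f[0])).round(2),len(ps)
    print('x+',edge(y,x,-.12,.12,1)); print('x-',edge(y,x,-.12,.12,-1))
    print('y+',edge(x,y,-.07,.07,1)); print('y-',edge(x,y,-.07,.07,-1))
E
python3 - <<'E'
from rim import *
import pickle
c=pickle.load(open('wb.pkl','rb'))
P=pts(c);hsv=cv2.cvtColor(c['frame'],cv2.COLOR_RGB2HSV)
rim(c,np.array([.4432,.208]),12.2)
m=((hsv[...,0]<6)|(hsv[...,0]>174))&(hsv[...,1]>150)&(hsv[...,2]>60)
m[:,300:]=0
q=P[m&(abs(P[...,2]-.2)<.03)]
for z0 in(.175,.18,.185,.19,.195,.2,.203): k=q[(q[:,2]>=z0)&(q[:,2]<z0+.005)]; print(z0,len(k),k.mean(0).round(4),k.min(0).round(4),k.max(0).round(4)) if len(k) else 0
v,u=np.where(m); 
for vv in range(258,306,6): print(vv,u[v==vv].min(),u[v==vv].max(),P[vv,int(u[v==vv].mean())].round(4))
E
```

```text
x+ (np.float64(0.0924), np.float64(-4.07), 48)
x- (np.float64(-0.0813), np.float64(-1.7), 38)
y+ (np.float64(0.1278), np.float64(-3.35), 25)
y- (np.float64(-0.1316), np.float64(6.58), 26)
0.175 37 [0.54   0.2295 0.1777] [0.5384 0.2248 0.1754] [0.5423 0.2345 0.1797]
0.18 44 [0.5405 0.2302 0.1825] [0.5385 0.2251 0.1803] [0.5484 0.2381 0.185 ]
0.185 50 [0.5404 0.2301 0.1877] [0.5385 0.2246 0.185 ] [0.5471 0.2378 0.1899]
0.19 47 [0.5404 0.23   0.1925] [0.5386 0.2245 0.1901] [0.5453 0.2373 0.1949]
0.195 55 [0.5401 0.2304 0.1975] [0.5383 0.2247 0.195 ] [0.544  0.2369 0.1999]
0.2 192 [0.5475 0.2315 0.2039] [0.5384 0.2244 0.2   ] [0.5616 0.2398 0.205 ]
0.203 342 [0.5495 0.2321 0.205 ] [0.5384 0.2248 0.203 ] [0.5616 0.2398 0.2067]
258 245 254 [0.5395 0.2299 0.1684]
264 243 254 [0.5408 0.2293 0.1765]
270 243 255 [0.5395 0.23   0.1872]
276 241 256 [0.5398 0.2293 0.1956]
282 241 256 [0.5403 0.2295 0.2029]
288 241 256 [0.5435 0.2302 0.2061]
294 241 256 [0.5493 0.2314 0.2058]
300 242 256 [0.5542 0.2332 0.2065]
```

```bash
cat > edge.py <<'E'
from rim import *
def hl(c,v0,v1,u0,u1,z=.152):
    "strongest light->dark (downwards) edge per column between sloping bounds; line on plane z"
    g=cv2.GaussianBlur(cv2.cvtColor(c['frame'],cv2.COLOR_RGB2GRAY).astype(np.float32),(0,0),1)
    ps=[]
    for u in range(u0,u1,2):
        d=-np.gradient(g[v0:v1,u]); i=int(d.argmax())
        if d[i]<8 or i in(0,len(d)-1): continue
        o=(d[i-1]-d[i+1])/(2*(d[i-1]-2*d[i]+d[i+1]))
        ps.append(plane(c,u,v0+i+o,z)[:2])
    ps=np.array(ps)
    for _ in range(6):
        f=np.polyfit(ps[:,1],ps[:,0],1); r=abs(ps[:,0]-np.polyval(f,ps[:,1])); ps=ps[r<=max(2.5*np.median(r),.0003)]
    yaw=-np.degrees(np.arctan(f[0])); print('yaw',yaw.round(2),'n',len(ps),'res',np.median(r),'x at y=',[(yy,np.polyval(f,yy).round(4)) for yy in (ps[0,1].round(3),ps[-1,1].round(3))])
E
python3 - <<'E'
from edge import *
import pickle
c=pickle.load(open('wb.pkl','rb'))
hl(c,222,242,118,382); hl(c,38,62,90,400)
rim(c,np.array([.4432,.208]),13.9)
E
```

```text
yaw 13.94 n 131 res 0.00014420188231678566 x at y= [(np.float64(0.105), np.float64(0.5478)), (np.float64(0.344), np.float64(0.4885))]
yaw 13.89 n 155 res 3.529515688360796e-05 x at y= [(np.float64(0.074), np.float64(0.3973)), (np.float64(0.304), np.float64(0.3405))]
x+ (np.float64(0.0913), np.float64(-2.84), 48)
x- (np.float64(-0.0813), np.float64(0.01), 41)
y+ (np.float64(0.1282), np.float64(-4.62), 27)
y- (np.float64(-0.1311), np.float64(5.1), 22)
```

```bash
python3 - <<'E'
from h import *
import pickle
t=pickle.load(open('c0.pkl','rb'))['top']
A=plane(t,329,150,.19);K=plane(t,398.3,166.7,.173);print(A,K)
m=(A+K)/2;yaw=-13.6;a=np.radians(yaw);X=np.array([np.cos(a),np.sin(a)]);print(m)
p=m[:2]-.07*X
goto(p[0],p[1],.33,yaw)
E
```

```text
[ 0.57114182 -0.13456582  0.19      ] [ 0.52287548 -0.35122889  0.173     ]
[ 0.54700865 -0.24289736  0.1815    ]
cur yaw 12.07 pos [0.4812 0.2198 0.3298] tilt [-2.e-04  0.e+00 -1.e+00] t 2.45 F [-0.44 -0.65  0.24]
units now-frame [ 2.3890e+00 -1.0898e+01 -6.0000e-03] roll units 2.567
```

```bash
python3 -m handwheel '{"deltas":[[1,0.2,-0.9,0,0],[1,0.2,-0.9,0,0],[1,0.2,-0.9,0,0],[1,0.2,-0.9,0,0],[1,0.2,-0.9,0,0],[1,0.2,-0.9,0,0],[1,0.2,-0.9,0,0],[1,0.2,-0.9,0,0],[1,0.2,-0.9,0,0],[1,0.2,-0.9,0,0],[1,0.2,-0.9,0,0],[1,0.2,-0.9,0,0],[1,0,0,0,0.86],[1,0,0,0,0.86],[1,0,0,0,0.85],[1,0,0,0,0],[1,0,0,0,0]]}'
python3 - <<'E'
from edge import *
import pickle
goto(.48,-.2264,.33,-13.6)
c=cam('wrist'); pickle.dump(c,open('wa.pkl','wb'))
cv2.imwrite('pics/e.png',cv2.resize(c['frame'][...,::-1],(800,600)))
E
```

```text
clock: 4.58
tcp_pos: [0.4786, -0.2227, 0.3299]
orientation: [0.0, 0.117, 0.993, 0.0]
wrist_force: [-0.6, 0.5, 0.2]
finger_gap: 0.0853
grip_force: 0.0
cur yaw -13.41 pos [ 0.4786 -0.2227  0.3299] tilt [ 0.  0. -1.] t 4.575 F [-0.58  0.51  0.23]
units now-frame [-0.055 -0.083 -0.003] roll units 0.019
```

View pics/e.png

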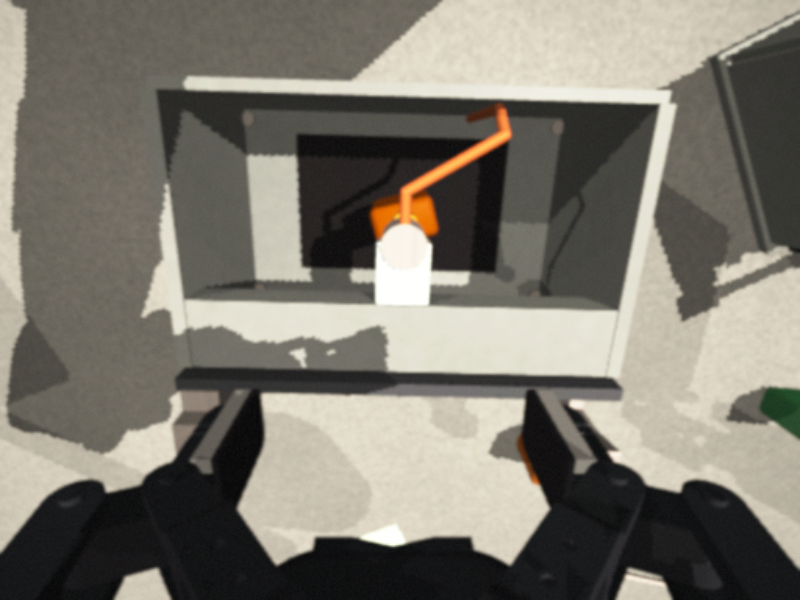

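```bash
python3 - <<'E'
from edge import *
import pickle
a=pickle.load(open('wa.pkl','rb'));b=pickle.load(open('wb.pkl','rb'))
print('b rim');hl(b,38,62,90,400); print('a rim');hl(a,45,78,125,420)
print('b hdr');hl(b,222,242,130,375); print('a hdr');hl(a,230,252,255,385)
hb=np.array([.5503,.2320]);ha=np.array([.5483,-.2376])
for n,c,h,yaw in(('b',b,hb,13.9),('a',a,ha,-13.5)):
    P=pts(c);r=np.radians(yaw);X=np.array([np.cos(r),np.sin(r)]);Y=np.array([-X[1],X[0]])
    d=P[...,:2]-h;x=d@X;y=d@Y;z=P[...,2]
    for nm,y0 in(('keeper',-.116),('saddle',.105)):
        m=(abs(x)<.03)&(abs(y-y0)<.025)&(z>.15)&(z<.225)&(c['depth']>0)
        hh,e=np.histogram(z[m],np.arange(.15,.226,.003)); print(n,nm,m.sum(),hh.tolist())
        zt=np.percentile(z[m],85); k=m&(abs(z-zt)<.004); print('  top z',zt.round(4),'x',np.percentile(x[k],[2,50,98]).round(4),'y',np.percentile(y[k],[2,50,98]).round(4))
    m=(abs(x+.0225)<.03)&(abs(y)<.15)&(z>.15)&(z<.2)&(cv2.cvtColor(c['frame'],cv2.COLOR_RGB2GRAY)<75)
    m=cv2.morphologyEx(m.astype(np.uint8),cv2.MORPH_OPEN,np.ones((3,3),np.uint8))>0
    print(n,'strip z',np.percentile(z[m],[10,50,90]).round(4),'x',np.percentile(x[m],[5,50,95]).round(4),'y',np.percentile(y[m],[1,99]).round(4),m.sum())
E
```

```text
b rim
yaw 13.89 n 155 res 3.529515688360796e-05 x at y= [(np.float64(0.074), np.float64(0.3973)), (np.float64(0.304), np.float64(0.3405))]
a rim
yaw -14.93 n 148 res 4.168223321560083e-05 x at y= [(np.float64(-0.294), np.float64(0.3496)), (np.float64(-0.071), np.float64(0.409))]
b hdr
yaw 13.92 n 122 res 0.00013319023739721825 x at y= [(np.float64(0.118), np.float64(0.5445)), (np.float64(0.339), np.float64(0.4898))]
a hdr
yaw -14.85 n 65 res 0.000128568186954503 x at y= [(np.float64(-0.231), np.float64(0.5254)), (np.float64(-0.113), np.float64(0.5567))]
b keeper 1114 [27, 35, 336, 219, 44, 47, 38, 345, 23, 0, 0, 0, 0, 0, 0, 0, 0, 0, 0, 0, 0, 0, 0, 0, 0]
  top z 0.1731 x [-0.0131 -0.0062  0.0112] y [-0.126  -0.1191 -0.1052]
b saddle 925 [22, 78, 318, 43, 37, 39, 37, 29, 26, 16, 18, 23, 19, 21, 25, 22, 22, 124, 6, 0, 0, 0, 0, 0, 0]
  top z 0.2003 x [-0.0229 -0.0196 -0.0123] y [0.1016 0.1055 0.1094]
b strip z [0.1719 0.1863 0.1969] x [-0.0183 -0.0106 -0.0099] y [-0.0052  0.1021] 292
a keeper 1399 [148, 80, 76, 71, 77, 405, 264, 27, 31, 33, 153, 34, 0, 0, 0, 0, 0, 0, 0, 0, 0, 0, 0, 0, 0]
  top z 0.178 x [-0.0074 -0.0063  0.0097] y [-0.1255 -0.1197 -0.1117]
a saddle 1395 [439, 112, 82, 87, 133, 388, 8, 4, 7, 5, 8, 7, 4, 6, 8, 8, 8, 11, 12, 17, 40, 1, 0, 0, 0]
  top z 0.167 x [-0.0218 -0.018  -0.0062] y [0.0832 0.1087 0.129 ]
a strip z [0.1543 0.1623 0.1668] x [-0.0264 -0.0235 -0.0194] y [-0.1256  0.1254] 2905
```

```bash
python3 - <<'E'
from edge import *
import pickle
a=pickle.load(open('wa.pkl','rb'));b=pickle.load(open('wb.pkl','rb'))
hb=np.array([.5503,.2320]);r=np.radians(-14.9);X=np.array([np.cos(r),np.sin(r)]);Y=np.array([-X[1],X[0]])
ha=X*.6001+Y*np.dot(Y,[.5483,-.2376]);print('ha',ha)
for n,c,h,yaw,dz in(('b',b,hb,13.9,0),('a',a,ha,-14.9,.009)):
    P=pts(c);r=np.radians(yaw);X=np.array([np.cos(r),np.sin(r)]);Y=np.array([-X[1],X[0]])
    d=P[...,:2]-h;x=d@X;y=d@Y;z=P[...,2];g=c['depth']>0
    v,u=np.mgrid[0:384,0:512]
    S=lambda nm,m:print(n,nm,m.sum(),'z',np.median(z[m]).round(4),'x',np.percentile(x[m],[3,50,97]).round(4),'y',np.percentile(y[m],[3,50,97]).round(4),'u',u[m].min(),u[m].max(),'v',v[m].min(),v[m].max()) if m.sum() else 0
    S('keeper',g&(abs(x)<.016)&(abs(y+.116)<.02)&(abs(z-.173-dz)<.003))
    S('horns',g&(abs(x)<.03)&(abs(y-.105)<.02)&(abs(z-.202-dz)<.003))
    S('strip',g&(abs(x+.018)<.012)&(abs(y)<.16)&(abs(z-.158-dz)<.004))
    for nm,s in(('rimL',-1),('rimR',1)): S(nm,g&(abs(x+.1)<.04)&(abs(y-s*.135)<.012)&(abs(z-.152)<.0025))
E
```

```text
ha [ 0.55713388 -0.23995051]
b keeper 381 z 0.173 x [-0.013  -0.0059  0.01  ] y [-0.1259 -0.1191 -0.1063] u 108 134 v 261 287
b horns 149 z 0.2024 x [-0.0229 -0.0186 -0.0124] y [0.1016 0.1057 0.1093] u 375 387 v 263 277
b strip 2156 z 0.1574 x [-0.0298 -0.026  -0.0072] y [-0.1239 -0.0084  0.1196] u 109 389 v 230 259
b rimL 996 z 0.1522 x [-0.1378 -0.1021 -0.0623] y [-0.1331 -0.1286 -0.1245] u 82 112 v 115 206
b rimR 1043 z 0.1522 x [-0.1377 -0.1015 -0.0623] y [0.1248 0.1298 0.1343] u 383 408 v 105 197
a keeper 199 z 0.1824 x [-0.0134 -0.0088  0.0032] y [-0.1253 -0.1208 -0.1125] u 110 127 v 269 290
a horns 53 z 0.2113 x [-0.023  -0.0219 -0.0185] y [0.105  0.1079 0.1105] u 388 397 v 287 295
a strip 1682 z 0.1666 x [-0.0298 -0.0267 -0.0144] y [-0.1237 -0.0301  0.1219] u 112 398 v 245 265
a rimL 963 z 0.1522 x [-0.1378 -0.103  -0.0629] y [-0.1323 -0.1279 -0.1241] u 99 120 v 119 208
a rimR 1006 z 0.152 x [-0.1378 -0.1004 -0.0627] y [0.1246 0.1304 0.1353] u 389 419 v 127 215
```

```bash
python3 -c "
from h import *
goto(.5503,.2320,.30,13.92)"
```

```text
cur yaw -13.43 pos [ 0.4786 -0.2226  0.3299] tilt [ 0.e+00  1.e-04 -1.e+00] t 4.625 F [ 0.11 -0.46 -0.61]
units now-frame [ 0.897 11.472  0.748] roll units -2.735
```

```bash
python3 -m handwheel '{"deltas":[[1,0.07,0.882,0,0],[1,0.07,0.882,0,0],[1,0.07,0.882,0,0],[1,0.07,0.882,0,0],[1,0.07,0.882,0,0],[1,0.07,0.882,0,0],[1,0.07,0.882,0,0],[1,0.07,0.882,0,0],[1,0.07,0.882,0,0],[1,0.07,0.882,0,0],[1,0.07,0.882,0,0],[1,0.07,0.882,0,0],[1,0.06,0.888,0,0],[1,0,0,0,-0.91],[1,0,0,0,-0.91],[1,0,0,0.35,-0.915],[1,0,0,0.398,0],[1,0,0,0,0],[1,0,0,0,0]]}'
python3 -c "
from h import *
goto(.5503,.2320,.246,13.92)"
```

```text
clock: 7.0
tcp_pos: [0.5509, 0.2318, 0.3001]
orientation: [-0.0, -0.12, 0.993, 0.0]
wrist_force: [0.3, -0.6, -0.1]
finger_gap: 0.085
grip_force: 0.0
cur yaw 13.75 pos [0.5509 0.2318 0.3001] tilt [-1.e-04  1.e-04 -1.e+00] t 7.0 F [ 0.34 -0.61 -0.13]
units now-frame [0.014 0.009 1.352] roll units -0.017
```

```bash
python3 -m handwheel '{"deltas":[[1,0,0,0.4,0],[1,0,0,0.4,0],[1,0,0,0.4,0],[1,0,0,0.15,0],[1,0,0,0,0],[-1,0,0,0,0],[-1,0,0,0,0],[-1,0,0,0,0],[-1,0,0,0,0],[-1,0,0,0,0],[-1,0,0,0,0]]}' 70
python3 -c "
from h import *
goto(.5503,.2320,.246,13.92)
c=cam('wrist');cv2.imwrite('pics/f.png',cv2.resize(c['frame'][190:,50:450,::-1],None,fx=1.8,fy=1.8))"
```

```text
clock: 8.38
tcp_pos: [0.551, 0.2318, 0.2463]
orientation: [0.0, -0.12, 0.993, 0.0]
wrist_force: [-0.5, -1.4, 2.6]
finger_gap: 0.0111
grip_force: 69.9
cur yaw 13.82 pos [0.551  0.2318 0.2463] tilt [ 5.e-04  2.e-04 -1.e+00] t 8.375 F [-0.53 -1.39  2.55]
units now-frame [0.017 0.008 0.008] roll units -0.01
```

View pics/f.png

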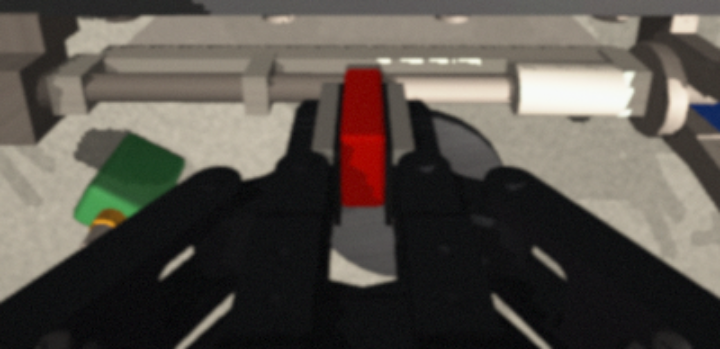

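The tab is held centrally between the pads (crop (362,130)). Now I'll draw the pin.

```bash
python3 -m handwheel '{"deltas":[[-1,0,0.12,0,0],[-1,0,0.12,0,0],[-1,0,0.12,0,0],[-1,0,0.12,0,0],[-1,0,0.1,0,0],[-1,0,0,0,0],[-1,0,0,0,0]]}'; python3 -c "
from h import *
p,M,s=pose();print((M.T@s['wrist_force']).round(2),(M.T@(p-[.551,.2318,.2463])*1e3).round(2))"
```

```text
clock: 9.3
tcp_pos: [0.5457, 0.254, 0.2463]
orientation: [0.0, -0.12, 0.993, -0.001]
wrist_force: [0.8, -6.1, 4.0]
finger_gap: 0.0113
grip_force: 70.1
[ 0.71 -6.16 -4.01] [-0.18 22.78 -0.07]
```

```bash
python3 -m handwheel '{"deltas":[[-1,0,0.05,0,0],[-1,0,0,-0.05,0],[-1,0,0,-0.05,0],[-1,0,0,-0.05,0],[-1,0,0,0,0]]}'; python3 -c "
from h import *
p,M,s=pose();print((M.T@s['wrist_force']).round(2),s['ft_torque'],(M.T@(p-[.551,.2318,.2463])*1e3).round(2))"
```

```text
clock: 9.93
tcp_pos: [0.5445, 0.2551, 0.2499]
orientation: [-0.002, -0.12, 0.993, -0.002]
wrist_force: [2.9, -5.8, -5.3]
finger_gap: 0.0111
grip_force: 68.9
[-1.49 -6.3   5.33] [-1.42966083 -0.6235087  -0.03859849] [ 0.81 24.14 -3.64]
```

```bash
python3 -m handwheel '{"deltas":[[-1,0,0,-0.15,0],[-1,0,0,-0.15,0],[-1,0,0,-0.15,0],[-1,0,0,-0.15,0],[-1,0,0,0,0]]}'; python3 -c "
from h import *
p,M,s=pose();print((M.T@s['wrist_force']).round(2),s['ft_torque'],M[:,2],(M.T@(p-[.551,.2318,.2463])*1e3).round(2))
c=cam('wrist');cv2.imwrite('pics/g.png',cv2.resize(c['frame'][190:,50:450,::-1],None,fx=1.8,fy=1.8))"
```

```text
clock: 10.55
tcp_pos: [0.5441, 0.255, 0.2739]
orientation: [-0.002, -0.12, 0.993, -0.002]
wrist_force: [0.3, -7.5, -4.7]
finger_gap: 0.0112
grip_force: 69.1
[ 1.45 -7.36  4.71] [-1.46799978 -0.35181192  0.06153626] [-0.00351377 -0.00470948 -0.99998274] [  1.28  24.05 -27.73]
```

View pics/g.png

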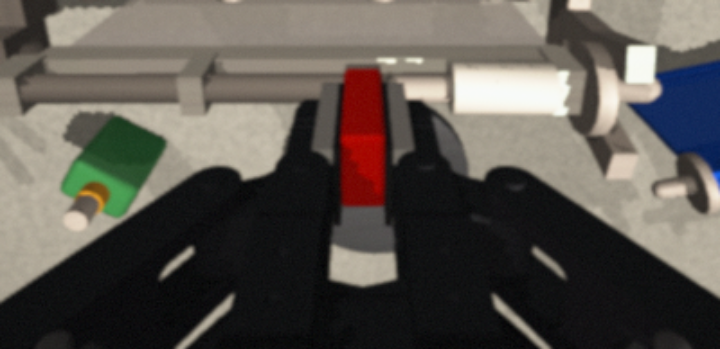

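```bash
python3 -m handwheel '{"deltas":[[-1,0,-0.1,0,0],[-1,0,-0.1,0,0],[-1,0,-0.1,0,0],[-1,0,-0.1,0,0],[-1,0,-0.1,0,0],[-1,0,-0.08,0,0],[-1,0,0,0,0],[-1,0,0,-0.15,0],[-1,0,0,-0.3,0],[-1,0,0,-0.3,0],[-1,0,0,-0.3,0],[-1,0,0,0,0]]}'; python3 -c "
from h import *
p,M,s=pose();print((M.T@s['wrist_force']).round(2),s['ft_torque'],(M.T@(p-[.551,.2318,.2463])*1e3).round(2))"
```

```text
clock: 12.1
tcp_pos: [0.5511, 0.234, 0.3198]
orientation: [0.002, -0.12, 0.993, 0.0]
wrist_force: [-1.1, -0.4, -5.0]
finger_gap: 0.0107
grip_force: 69.2
[ 1.17 -0.08  5.  ] [-0.03972347  0.01076476 -0.03075204] [ -0.83   2.13 -73.46]
```

```bash
python3 -m handwheel '{"deltas":[[-1,0,0,-0.5,0],[-1,0,0,-0.8,0],[-1,0,0,-0.8,0],[-1,0,0,-0.5,0],[-1,0,0,0,0]]}'; python3 -c "
from h import *
goto(.5579,-.2395,.425,-14.95)
c=cam('scene');cv2.imwrite('pics/i.png',cv2.resize(c['frame'][...,::-1],(800,600)))"
```

```text
clock: 12.72
tcp_pos: [0.5509, 0.2339, 0.4233]
orientation: [0.002, -0.12, 0.993, 0.0]
wrist_force: [0.3, 0.3, -4.4]
finger_gap: 0.011
grip_force: 69.3
cur yaw 13.82 pos [0.5509 0.2339 0.4233] tilt [ 3.e-03  9.e-04 -1.e+00] t 12.725 F [ 0.27  0.26 -4.36]
units now-frame [  2.659 -11.534  -0.052] roll units 2.877
```

View pics/i.png

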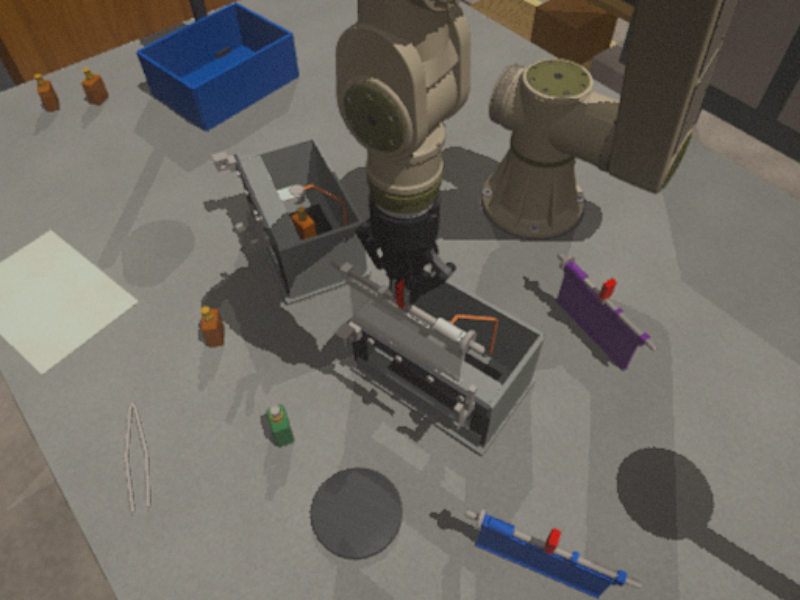

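The guard hangs level in the gripper (rail from about (345,265) to (480,350)). I'll carry it across to the loaded stand.

```bash
python3 -m handwheel '{"deltas":[[-1,0.08,-0.36,0,0],[-1,0.166,-0.72,0,0],[-1,0.166,-0.72,0,0],[-1,0.166,-0.72,0,0],[-1,0.166,-0.72,0,0],[-1,0.166,-0.72,0,0],[-1,0.166,-0.72,0,0],[-1,0.166,-0.72,0,0],[-1,0.166,-0.72,0,0],[-1,0.166,-0.72,0,0],[-1,0.166,-0.72,0,0],[-1,0.166,-0.72,0,0],[-1,0.166,-0.72,0,0],[-1,0.166,-0.72,0,0],[-1,0.166,-0.72,0,0],[-1,0.166,-0.72,0,0],[-1,0.086,-0.36,0,0],[-1,0,0,0,0]]}';python3 -m handwheel '{"deltas":[[-1,0,0,0,0.58],[-1,0,0,0,0.58],[-1,0,0,0,0.58],[-1,0,0,0,0.58],[-1,0,0,0,0.56],[-1,0,0,0,0],[-1,0,0,0,0],[-1,0,0,0,0]]}'; python3 -c "
from h import *
goto(.5579,-.2395,.425,-14.95)"
```

```text
clock: 15.02
tcp_pos: [0.5568, -0.24, 0.4209]
orientation: [-0.001, -0.119, 0.993, 0.001]
wrist_force: [0.2, -1.3, -3.6]
finger_gap: 0.0105
grip_force: 69.2
clock: 16.02
tcp_pos: [0.5574, -0.2387, 0.422]
orientation: [0.0, 0.13, 0.992, 0.0]
wrist_force: [-0.3, -0.2, -3.9]
finger_gap: 0.0109
grip_force: 69.2
cur yaw -14.9 pos [ 0.5574 -0.2387  0.422 ] tilt [ 1.e-04  2.e-04 -1.e+00] t 16.025 F [-0.32 -0.21 -3.87]
units now-frame [-0.017 -0.015 -0.075] roll units 0.005
```

```bash
python3 -m handwheel '{"deltas":[[-1,-0.017,-0.015,0.3,0],[-1,0,0,0.5,0],[-1,0,0,0.6,0],[-1,0,0,0.6,0],[-1,0,0,0.5,0],[-1,0,0,0.25,0],[-1,0,0,0,0],[-1,0,0,0,0]]}'; python3 - <<'E'
from h import *
import pickle
goto(.5579,-.2395,.2555,-14.95)
c=cam('wrist');pickle.dump(c,open('wc.pkl','wb'));cv2.imwrite('pics/j.png',cv2.resize(c['frame'][190:,:,::-1],None,fx=1.56,fy=1.56))
E
```

```text
clock: 17.02
tcp_pos: [0.5582, -0.24, 0.3128]
orientation: [0.001, 0.13, 0.991, -0.0]
wrist_force: [-0.4, -0.2, -3.9]
finger_gap: 0.0108
grip_force: 69.1
cur yaw -14.98 pos [ 0.5582 -0.24    0.3128] tilt [ 1.2e-03 -6.0e-04 -1.0e+00] t 17.025 F [-0.39 -0.22 -3.88]
units now-frame [0.013 0.011 1.431] roll units -0.003
```

View pics/j.png

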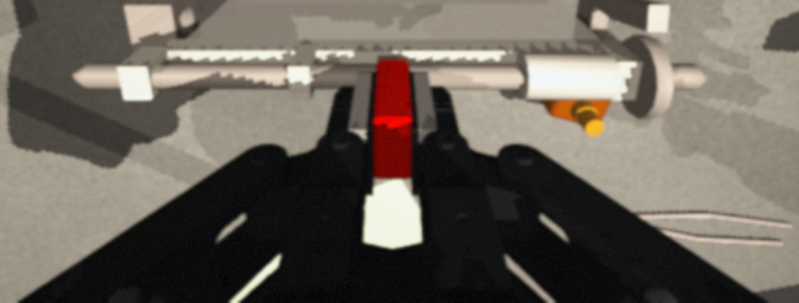

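```bash
python3 - <<'E'
from h import *
import pickle
c=pickle.load(open('wc.pkl','rb'));P=pts(c)
r=np.radians(-14.9);X=np.array([np.cos(r),np.sin(r)]);Y=np.array([-X[1],X[0]])
d=P[...,:2]-np.array([.5573,-.2393]);x=d@X;y=d@Y;z=P[...,2];g=c['depth']>0
S=lambda n,m:print(n,m.sum(),'x',np.percentile(x[m],[3,50,97]).round(4),'y',np.percentile(y[m],[3,50,97]).round(4),'z',np.percentile(z[m],[3,50,97]).round(4)) if m.sum() else print(n,0)
S('stub',g&(abs(x)<.02)&(y>.103)&(y<.125)&(abs(z-.2265)<.012))
S('pin',g&(abs(x)<.02)&(y<-.107)&(y>-.118)&(abs(z-.2265)<.012))
S('horns',g&(abs(x)<.035)&(abs(y-.105)<.014)&(abs(z-.2105)<.004))
S('horn+',g&(x>0)&(x<.035)&(abs(y-.105)<.014)&(abs(z-.2105)<.006))
S('horn-',g&(x<0)&(x>-.035)&(abs(y-.105)<.014)&(abs(z-.2105)<.006))
S('hornslow',g&(abs(x)<.035)&(abs(y-.105)<.014)&(abs(z-.195)<.01))
S('keeper',g&(abs(x)<.02)&(abs(y+.116)<.016)&(abs(z-.182)<.003))
E
```

```text
stub 323 x [-0.0038 -0.0009  0.0052] y [0.105  0.1106 0.1172] z [0.2254 0.2297 0.2314]
pin 294 x [-0.0038 -0.001   0.0044] y [-0.1175 -0.1123 -0.1072] z [0.2255 0.2296 0.231 ]
horns 322 x [-0.0226 -0.0174 -0.0105] y [0.0978 0.104  0.1094] z [0.2072 0.2118 0.2138]
horn+ 0
horn- 365 x [-0.0226 -0.0171 -0.0072] y [0.0921 0.1032 0.1093] z [0.2051 0.2118 0.2146]
hornslow 305 x [-0.0213 -0.0152 -0.0068] y [0.1011 0.1018 0.1078] z [0.1856 0.1952 0.2043]
keeper 862 x [-0.0128 -0.0036  0.0079] y [-0.1257 -0.1151 -0.1043] z [0.1802 0.1825 0.1839]
```

```bash
python3 -m handwheel '{"deltas":[[-1,0.013,0.011,0.1,0],[-1,0,0,0.15,0],[-1,0,0,0.15,0],[-1,0,0,0.15,0],[-1,0,0,0.1,0],[-1,0,0,0,0],[-1,0,0,0,0]]}'; python3 -c "
from h import *
goto(.5579,-.2395,.2555,-14.95)"
```

```text
clock: 17.95
tcp_pos: [0.5576, -0.2393, 0.2861]
orientation: [0.0, 0.13, 0.991, -0.0]
wrist_force: [-0.8, 0.4, -4.7]
finger_gap: 0.0111
grip_force: 69.1
cur yaw -14.97 pos [ 0.5576 -0.2393  0.2861] tilt [ 3.e-04 -0.e+00 -1.e+00] t 17.95 F [-0.76  0.37 -4.73]
units now-frame [-0.009 -0.003  0.765] roll units -0.002
```

Free so far. Now draw the pin, with the collar against the saddle.

```bash
python3 -m handwheel '{"deltas":[[-1,0,0.05,0,0],[-1,0,0.1,0,0],[-1,0,0.1,0,0],[-1,0,0.1,0,0],[-1,0,0.1,0,0],[-1,0,0.1,0,0],[-1,0,0.05,0,0],[-1,0,0,0,0],[-1,0,0,0,0]]}'; python3 -c "
from h import *
goto(.5579,-.2395,.2555,-14.95)
p,M,s=pose();print(M.T@s['wrist_force'],s['ft_torque'])"
```

```text
clock: 19.08
tcp_pos: [0.5637, -0.2168, 0.2864]
orientation: [0.0, 0.131, 0.991, -0.001]
wrist_force: [-0.7, -5.5, -2.6]
finger_gap: 0.0106
grip_force: 69.4
cur yaw -15.01 pos [ 0.5637 -0.2168  0.2864] tilt [ 2.0e-04 -2.2e-03 -1.0e+00] t 19.075 F [-0.66 -5.47 -2.62]
units now-frame [-0.006 -0.584  0.773] roll units -0.006
[-0.78186557 -5.4499538   2.63576197] [-1.20915363  0.42838965  0.01209   ]
```

```bash
cat > chk.py <<'E'
from h import *
p,M,s=pose()
r=np.radians(-14.9);X=np.array([np.cos(r),np.sin(r)]);Y=np.array([-X[1],X[0]])
c=cam('wrist');P=pts(c);d=P[...,:2]-np.array([.5573,-.2393]);x=d@X;y=d@Y;z=P[...,2];g=c['depth']>0
za=p[2]-.0863; print('tcp y',(p[:2]-np.array([.5573,-.2393]))@Y,'x',(p[:2]-np.array([.5573,-.2393]))@X,'axis z',za,'F tool',(M.T@s['wrist_force']).round(2),'T',s['ft_torque'].round(2),'t',s['clock'])
m=g&(abs(x)<.012)&(abs(z-za)<.012)
h=np.histogram(y[m],np.arange(-.14,.145,.003));print([(round(b,3),int(n)) for n,b in zip(*h) if n>0 and (b<-.07 or b>.085)])
for n,a,b in(('stub',.112,.13),('mid-',-.06,-.04),('ear',-.09,-.08)):
    k=m&(y>a)&(y<b); print(n,k.sum(),'z97',np.percentile(z[k],95).round(4) if k.sum() else 0,'x',np.median(x[k]).round(4) if k.sum() else 0)
E
python3 chk.py
```

```text
tcp y 0.023368103813809573 x 0.00039433740162251555 axis z 0.20006909728591454 F tool [-0.78 -5.45  2.64] T [-1.21  0.43  0.01] t 19.075
[(np.float64(-0.101), 68), (np.float64(-0.098), 171), (np.float64(-0.095), 173), (np.float64(-0.092), 178), (np.float64(-0.089), 284), (np.float64(-0.086), 121), (np.float64(-0.083), 130), (np.float64(-0.08), 115), (np.float64(-0.077), 123), (np.float64(-0.074), 129), (np.float64(-0.071), 123), (np.float64(0.085), 122), (np.float64(0.088), 172), (np.float64(0.091), 169), (np.float64(0.094), 478), (np.float64(0.097), 49), (np.float64(0.1), 33), (np.float64(0.103), 18), (np.float64(0.106), 93), (np.float64(0.109), 91), (np.float64(0.112), 81), (np.float64(0.115), 77), (np.float64(0.118), 52), (np.float64(0.121), 7)]
stub 217 z97 0.2045 x -0.0016
mid- 812 z97 0.2047 x -0.0022
ear 604 z97 0.2056 x -0.0025
```

```bash
python3 -m handwheel '{"deltas":[[-1,0,0,0.1,0],[-1,0,0,0.1,0],[-1,0,0,0.1,0],[-1,0,0,0.1,0],[-1,0,0,0.1,0],[-1,0,0,0.08,0],[-1,0,0,0,0]]}'; python3 chk.py
```

```text
clock: 20.0
tcp_pos: [0.564, -0.217, 0.2634]
orientation: [0.001, 0.131, 0.991, -0.001]
wrist_force: [-0.6, -6.7, -2.1]
finger_gap: 0.0112
grip_force: 69.4
tcp y 0.023266662275737284 x 0.0007819037916301468 axis z 0.17709014432443032 F tool [-1.13 -6.66  2.13] T [-1.16  0.22  0.02] t 20.0
[(np.float64(-0.128), 27), (np.float64(-0.125), 110), (np.float64(-0.122), 181), (np.float64(-0.119), 185), (np.float64(-0.116), 203), (np.float64(-0.113), 182), (np.float64(-0.11), 185), (np.float64(-0.107), 503), (np.float64(-0.104), 107), (np.float64(-0.101), 76), (np.float64(-0.098), 160), (np.float64(-0.095), 177), (np.float64(-0.092), 175), (np.float64(-0.089), 295), (np.float64(-0.086), 114), (np.float64(-0.083), 126), (np.float64(-0.08), 121), (np.float64(-0.077), 129), (np.float64(-0.074), 120), (np.float64(-0.071), 119), (np.float64(0.085), 115), (np.float64(0.088), 173), (np.float64(0.091), 175), (np.float64(0.094), 480), (np.float64(0.097), 57), (np.float64(0.1), 45), (np.float64(0.103), 18), (np.float64(0.106), 80), (np.float64(0.109), 47), (np.float64(0.112), 25), (np.float64(0.115), 12), (np.float64(0.118), 1)]
stub 38 z97 0.1818 x 0.0035
mid- 820 z97 0.1817 x -0.0018
ear 595 z97 0.1827 x -0.0023
```

```bash
for i in 1; do python3 -m handwheel '{"deltas":[[-1,0,0,0.05,0],[-1,0,0,0.05,0],[-1,0,0,0.025,0],[-1,0,0,0,0]]}'; done; python3 -m handwheel '{"deltas":[[-1,0,0,0.025,0],[-1,0,0,0,0]]}'; python3 -c "
from h import *
for i in range(1):
    p,M,s=pose();print(p[2]-.0863,(M.T@s['wrist_force']).round(2),s['ft_torque'].round(2))"
```

```text
clock: 20.55
tcp_pos: [0.5641, -0.2171, 0.2587]
orientation: [0.001, 0.131, 0.991, -0.001]
wrist_force: [-1.9, -5.4, -1.0]
finger_gap: 0.0106
grip_force: 69.7
clock: 20.8
tcp_pos: [0.5641, -0.2171, 0.2577]
orientation: [0.001, 0.131, 0.991, -0.001]
wrist_force: [-1.1, -6.0, -0.2]
finger_gap: 0.0105
grip_force: 69.7
0.17144044888972032 [-0.51 -6.08  0.24] [-1.2   0.28  0.01]
```

```bash
python3 -m handwheel '{"deltas":[[-1,0,0,0.025,0],[-1,0,0,0,0],[-1,0,0,0,0]]}'; python3 -m handwheel '{"deltas":[[-1,0,0,0.025,0],[-1,0,0,0,0],[-1,0,0,0,0]]}';  python3 chk.py | grep -v '^\['
```

```text
clock: 21.18
tcp_pos: [0.5641, -0.2171, 0.2568]
orientation: [0.001, 0.131, 0.991, -0.001]
wrist_force: [-1.4, -5.6, -0.8]
finger_gap: 0.0111
grip_force: 69.7
clock: 21.55
tcp_pos: [0.5641, -0.2171, 0.256]
orientation: [0.001, 0.131, 0.991, -0.001]
wrist_force: [-1.9, -6.0, 0.8]
finger_gap: 0.0111
grip_force: 70.0
tcp y 0.02321829506895371 x 0.000899935480365596 axis z 0.16974779233399856 F tool [ 0.32 -6.31 -0.76] T [-1.06  0.35  0.03] t 21.55
stub 13 z97 0.1741 x 0.0049
mid- 815 z97 0.1741 x -0.0018
ear 578 z97 0.175 x -0.0021
```

```bash
python3 -m handwheel '{"deltas":[[-1,0,0,0.02,0],[-1,0,0,0,0],[-1,0,0,0,0]]}'; python3 -m handwheel '{"deltas":[[-1,0,0,0.02,0],[-1,0,0,0,0],[-1,0,0,0,0]]}';  python3 chk.py | grep -v '^\['
```

```text
clock: 21.98
tcp_pos: [0.5642, -0.2171, 0.2558]
orientation: [0.001, 0.131, 0.991, -0.001]
wrist_force: [-2.8, -6.0, 3.6]
finger_gap: 0.0109
grip_force: 70.3
clock: 22.35
tcp_pos: [0.5642, -0.2171, 0.2555]
orientation: [0.002, 0.131, 0.991, -0.001]
wrist_force: [-3.7, -6.4, 6.4]
finger_gap: 0.0106
grip_force: 70.6
tcp y 0.02325573094998957 x 0.000991604758742294 axis z 0.1691961064983375 F tool [ 1.94 -7.15 -6.44] T [-0.62  0.56  0.14] t 22.35
stub 13 z97 0.1742 x 0.0039
mid- 801 z97 0.1732 x -0.0014
ear 550 z97 0.1737 x -0.0015
```

Contact on the slot floor is at an axis height of about 169.5 mm, which matches the camera estimate. Next, let the pin out into the keeper.

```bash
python3 -m handwheel '{"deltas":[[-1,0,0,-0.01,0],[-1,0,-0.07,0,0],[-1,0,-0.07,0,0],[-1,0,-0.07,0,0],[-1,0,-0.07,0,0],[-1,0,0,0,0]]}';  python3 chk.py
```

```text
clock: 23.15
tcp_pos: [0.5614, -0.2271, 0.2555]
orientation: [0.002, 0.13, 0.991, -0.0]
wrist_force: [-1.6, -3.0, 6.1]
finger_gap: 0.0112
grip_force: 70.6
tcp y 0.012861860166451937 x 0.0008614813386950663 axis z 0.1691511925478434 F tool [ 0.7  -3.32 -6.08] T [-0.09  0.31 -0.05] t 23.15
[(np.float64(-0.125), 1), (np.float64(-0.122), 2), (np.float64(-0.116), 9), (np.float64(-0.113), 31), (np.float64(-0.11), 50), (np.float64(-0.107), 560), (np.float64(-0.104), 187), (np.float64(-0.101), 92), (np.float64(-0.098), 164), (np.float64(-0.095), 169), (np.float64(-0.092), 179), (np.float64(-0.089), 248), (np.float64(-0.086), 117), (np.float64(-0.083), 113), (np.float64(-0.08), 122), (np.float64(-0.077), 117), (np.float64(-0.074), 119), (np.float64(-0.071), 121), (np.float64(0.085), 121), (np.float64(0.088), 173), (np.float64(0.091), 180), (np.float64(0.094), 507), (np.float64(0.097), 40), (np.float64(0.1), 40), (np.float64(0.103), 7), (np.float64(0.106), 44), (np.float64(0.109), 43), (np.float64(0.112), 11), (np.float64(0.115), 6)]
stub 17 z97 0.174 x 0.0038
mid- 806 z97 0.1731 x -0.0015
ear 546 z97 0.1738 x -0.002
```

```bash
python3 -m handwheel '{"deltas":[[-1,0,-0.07,0,0],[-1,0,-0.07,0,0],[-1,0,-0.07,0,0],[-1,0,-0.05,0,0],[-1,0,0,0,0],[-1,0,0,0,0]]}';  python3 chk.py|grep -v '^\['
```

```text
clock: 23.95
tcp_pos: [0.5587, -0.2366, 0.2556]
orientation: [0.001, 0.13, 0.991, -0.0]
wrist_force: [-2.4, 0.1, 6.7]
finger_gap: 0.0111
grip_force: 70.9
tcp y 0.0029338239844172126 x 0.0006588815350242982 axis z 0.1692533677051849 F tool [ 2.37 -0.51 -6.68] T [ 0.03  0.42 -0.18] t 23.95
stub 29 z97 0.1745 x 0.0036
mid- 822 z97 0.1736 x -0.0021
ear 555 z97 0.1744 x -0.0023
```

```bash
python3 -m handwheel '{"deltas":[[-1,0,-0.03,-0.01,0],[-1,0,-0.03,-0.01,0],[-1,0,0,0,0],[-1,0,0,0,0]]}';  python3 chk.py|grep -v '^\['
```

```text
clock: 24.5
tcp_pos: [0.5583, -0.2376, 0.2556]
orientation: [0.001, 0.13, 0.992, 0.001]
wrist_force: [-0.3, 5.5, 5.4]
finger_gap: 0.0111
grip_force: 70.7
tcp y 0.0018945829458446339 x 0.0005076364032722419 axis z 0.16930573739391996 F tool [ 1.65  5.29 -5.39] T [ 0.93 -0.01 -0.15] t 24.5
stub 24 z97 0.1742 x 0.0031
mid- 820 z97 0.1736 x -0.0022
ear 554 z97 0.1742 x -0.0025
```

```bash
python3 -m handwheel '{"deltas":[[-1,0,0.01,-0.015,0],[-1,0,0.01,-0.015,0],[-1,0,0,0,0],[-1,0,0,0,0]]}';  python3 chk.py|grep -v '^\['
```

```text
clock: 25.05
tcp_pos: [0.5579, -0.2382, 0.2557]
orientation: [0.0, 0.13, 0.991, 0.0]
wrist_force: [2.0, 4.0, 3.5]
finger_gap: 0.011
grip_force: 70.2
tcp y 0.0012140476691648798 x 0.000346923925718193 axis z 0.1693764482937487 F tool [-0.88  4.36 -3.52] T [ 0.96 -0.34 -0.09] t 25.05
stub 19 z97 0.1743 x 0.003
mid- 809 z97 0.1735 x -0.0025
ear 483 z97 0.1738 x -0.0026
```

```bash
python3 -m handwheel '{"deltas":[[-1,0,0.02,-0.02,0],[-1,0,0.01,-0.015,0],[-1,0,0,0,0],[-1,0,0,0,0]]}' 40;  python3 chk.py|grep -v '^\['
```

```text
clock: 25.6
tcp_pos: [0.5575, -0.2375, 0.2563]
orientation: [-0.001, 0.13, 0.991, 0.0]
wrist_force: [-0.5, -0.4, -2.9]
finger_gap: 0.0111
grip_force: 69.3
tcp y 0.0017950497730197196 x -0.0002354526452845308 axis z 0.16999972329345647 F tool [ 0.36 -0.48  2.87] T [-0.04  0.   -0.04] t 25.6
stub 16 z97 0.1745 x 0.0036
mid- 812 z97 0.1744 x -0.0031
ear 534 z97 0.175 x -0.0033
```

Forces are nearly neutral, so I can release now.

```bash
python3 -m handwheel '{"deltas":[[-1,0,0,0.01,0],[-0.5,0,0,0,0],[0,0,0,0,0],[0.5,0,0,0,0],[1,0,0,0,0],[1,0,0,0,0],[1,0,0,-0.3,0],[1,0,0,-0.6,0],[1,0,0,-0.7,0],[1,0,0,-0.7,0],[1,-0.0,0,0,0]]}' 40;  python3 - <<'E'
from h import *
import pickle
goto(.478,-.2227,.33,-14.9)
c=cam('scene');cv2.imwrite('pics/k.png',cv2.resize(c['frame'][60:260,90:340,::-1],None,fx=3,fy=3,interpolation=2))
E
```

```text
clock: 27.02
tcp_pos: [0.5589, -0.2378, 0.352]
orientation: [0.003, 0.13, 0.991, -0.001]
wrist_force: [0.4, -0.7, -0.6]
finger_gap: 0.0849
grip_force: 0.0
cur yaw -14.97 pos [ 0.5589 -0.2378  0.352 ] tilt [ 0.005  -0.0029 -1.    ] t 27.025 F [ 0.43 -0.65 -0.59]
units now-frame [ 2.054 -0.156  0.538] roll units -0.007
```

View pics/k.png

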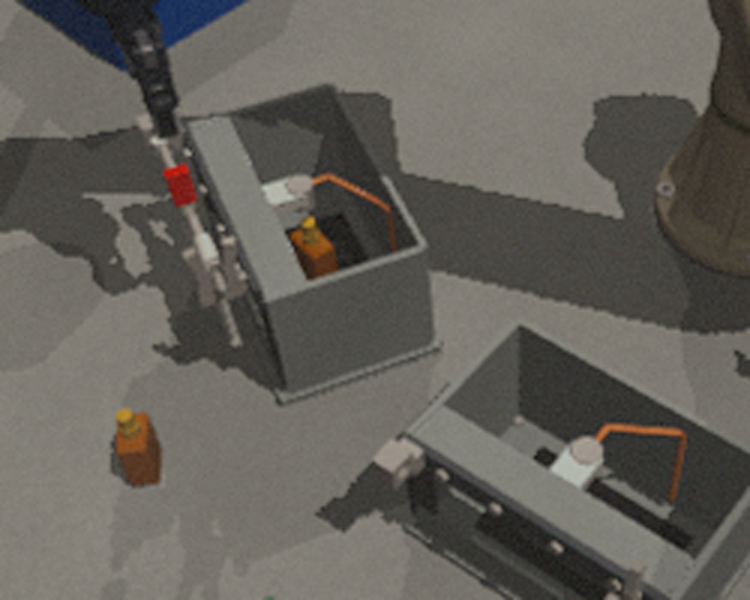

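The guard hangs on the loaded stand, with the red tab upright at crop (178,185). I'll check that the pin is fully home with a wrist measurement.

```bash
python3 -m handwheel '{"deltas":[[1,0.5,0,0,0],[1,0.8,0,0,0],[1,0.7,0,0,0],[1,0,0,0,0],[1,0,0,0,0]]}' >/dev/null; python3 - <<'E'
from h import *
r=np.radians(-14.9);X=np.array([np.cos(r),np.sin(r)]);Y=np.array([-X[1],X[0]])
c=cam('wrist');P=pts(c);d=P[...,:2]-np.array([.5573,-.2393]);x=d@X;y=d@Y;z=P[...,2];g=c['depth']>0
hsv=cv2.cvtColor(c['frame'],cv2.COLOR_RGB2HSV)
red=((hsv[...,0]<6)|(hsv[...,0]>174))&(hsv[...,1]>150)&(hsv[...,2]>60)&g&(abs(x)<.02)&(abs(y)<.05)
q=red&(z>.19);print('tab y',np.percentile(y[q],[3,50,97]).round(4),'x',np.percentile(x[q],[3,97]).round(4),'ztop',np.percentile(z[q],97).round(4))
m=g&(abs(x)<.025)&(z>.176)&(z<.188);h=np.histogram(y[m],np.arange(-.14,.14,.002));print([(round(float(b)*1e3),int(n)) for n,b in zip(*h) if n and abs(b)>.08])
m=g&(abs(x)<.007)&(abs(z-.1725)<.004);h=np.histogram(y[m],np.arange(-.14,.14,.002));print([(round(float(b)*1e3),int(n)) for n,b in zip(*h) if n])
cv2.imwrite('pics/l.png',cv2.resize(c['frame'][...,::-1],(800,600)))
E
```

```text
tab y [-0.0037  0.0013  0.0065] x [-0.0111  0.009 ] ztop 0.2154
[(-128, 6), (-126, 50), (-124, 41), (-122, 44), (-120, 31), (-118, 31), (-116, 23), (-114, 22), (-112, 13), (-110, 8), (-108, 7), (-106, 1), (80, 12), (100, 6), (102, 10), (104, 12), (106, 15), (108, 11), (110, 1)]
[(-80, 15), (-78, 18), (-76, 19), (-74, 22), (-72, 18), (-70, 17), (-68, 19), (-66, 22), (-64, 17), (-62, 17), (-60, 21), (-58, 18), (-56, 18), (-54, 17), (-52, 18), (-50, 18), (-48, 18), (-46, 17), (-44, 18), (-42, 18), (-40, 18), (-38, 23), (-36, 27), (-34, 31), (-32, 29), (-30, 32), (-28, 17), (-26, 21), (-24, 19), (-22, 18), (-20, 18), (-18, 18), (-16, 18), (-14, 18), (-12, 18), (-10, 18), (-8, 18), (-6, 13), (2, 1), (4, 1), (6, 1), (8, 18), (10, 19), (12, 21), (14, 21), (16, 18), (18, 18), (20, 20), (22, 18), (24, 18), (26, 18), (28, 18), (30, 18), (32, 18), (34, 18), (36, 20), (38, 20), (40, 20), (42, 19), (44, 21), (46, 19), (48, 25), (50, 25), (52, 7), (54, 6), (56, 10), (58, 10), (60, 10), (62, 11), (64, 6), (66, 10), (68, 9), (70, 12), (72, 6), (74, 11), (76, 11), (78, 10), (80, 11)]
```

View pics/l.png

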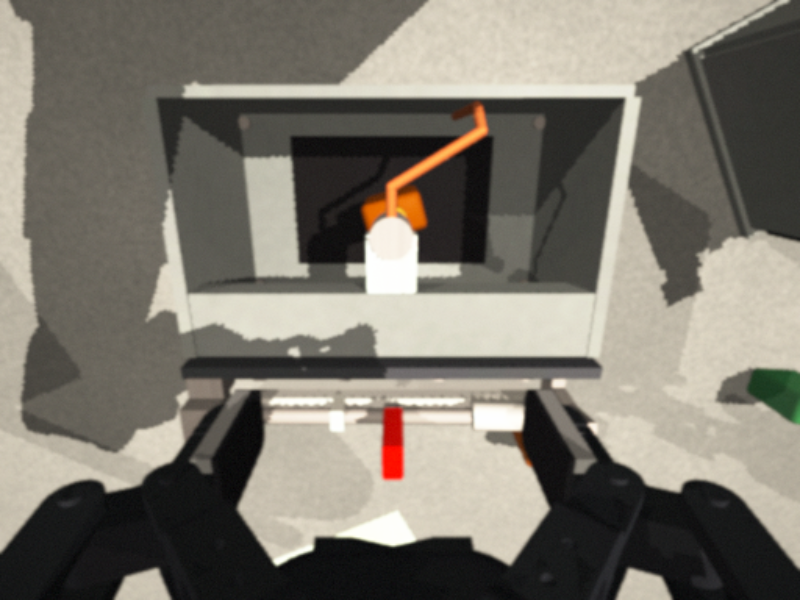

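```bash
python3 - <<'E'
from h import *
import pickle
def f(c,h,yaw,za):
    r=np.radians(yaw);X=np.array([np.cos(r),np.sin(r)]);Y=np.array([-X[1],X[0]])
    P=pts(c);d=P[...,:2]-h;x=d@X;y=d@Y;z=P[...,2];g=c['depth']>0
    hsv=cv2.cvtColor(c['frame'],cv2.COLOR_RGB2HSV)
    red=((hsv[...,0]<6)|(hsv[...,0]>174))&(hsv[...,1]>150)&g&(abs(x)<.02)&(abs(y)<.05)&(z>za+.02)
    t=np.percentile(y[red],[3,97]).mean()
    m=g&(abs(x)<.016)&(abs(y)<.09)&(z>za+.0065)&(z<za+.014)&~red
    for a,b in((-.06,-.012),(.03,.075)):
        k=m&(y>a)&(y<b); print('tab',t.round(4),'rel block',k.sum(),(np.percentile(y[k],[3,50,97])-t).round(4))
f(pickle.load(open('wb.pkl','rb')),np.array([.5503,.2320]),13.9,.160)
f(cam('wrist'),np.array([.5573,-.2393]),-14.9,.1692)
print(status.get_state()['clock'])
E
```

```text
Traceback (most recent call last):
IndexError: index -1 is out of bounds for axis 0 with size 0
```

```bash
python3 - <<'E'
from h import *
import pickle
def f(c,h,yaw,za):
    r=np.radians(yaw);X=np.array([np.cos(r),np.sin(r)]);Y=np.array([-X[1],X[0]])
    P=pts(c);d=P[...,:2]-h;x=d@X;y=d@Y;z=P[...,2];g=c['depth']>0
    hsv=cv2.cvtColor(c['frame'],cv2.COLOR_RGB2HSV)
    red=((hsv[...,0]<6)|(hsv[...,0]>174))&(hsv[...,1]>150)&g&(abs(x)<.02)&(abs(y)<.05)&(z>za+.02)
    t=np.percentile(y[red],[3,97]).mean()
    for a,b in((-.06,-.012),(.03,.08)):
        k=g&(x>.0055)&(x<.016)&(y>a)&(y<b)&(abs(z-za)<.02); print('tab',t.round(4),'rel',k.sum(),(np.percentile(y[k],[3,50,97])-t).round(4) if k.sum() else '')
f(pickle.load(open('wb.pkl','rb')),np.array([.5503,.2320]),13.9,.160)
f(cam('wrist'),np.array([.5573,-.2393]),-14.9,.1692)
print(status.get_state()['clock'])
E
```

```text
tab 0.0005 rel 19 [-0.0382 -0.0343 -0.0309]
tab 0.0005 rel 28 [0.0499 0.0665 0.0782]
tab 0.0013 rel 18 [-0.0383 -0.0349 -0.0306]
tab 0.0013 rel 30 [0.0511 0.0642 0.0773]
27.8
```

The tab-to-guide-block offset matches the home value on bay_b (-38.3..-30.6 mm against -38.2..-30.9 mm), so the pin is fully out. The guard hangs upright and nothing is touching it.

```bash
python3 -c "
from workcell import hand_in
print(hand_in())"
```

```text
the job is handed in; nothing more can be done
None
```

The guard now hangs free on the loaded stand, with its stub seated in the saddle and the pin fully home in the keeper; I handed the job in at about 28 s, and no verdict came back.

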